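# Roll a printer roller up the service ramp and shut the keeper

## Robot

A 7-joint arm with a two-finger parallel gripper is mounted at the origin on a cart in front of the work surface, level with it; the furniture and walls round the work are solid. World frame = base frame: x ahead of the robot, y to its left, z up, the work surface at z = 0. Lengths are in m, angles in rad, forces in N, time in s.
With the tool pointing down it reaches from about 0.425 to 0.825 m from the base axis. Payload 3.6 kg.
Tool frame: the origin (TCP) lies on the centre line of the jaws, within the pads' length; the fingertips stand 11 mm ahead of it and the grasp point (between the pads) lies 8 mm behind it; z points along the fingers, y is the line along which they close (so a half turn about z gives the same grasp; the last joint's range is limited). The gripper opens to 93 mm and grips with 3 to 60 N. Pads are 15 mm wide; open, the fingers measure 128 mm over their backs; the gripper's body (75 mm by 188 mm) begins 65 mm behind the grasp point.
Start: joints at [1.165, 0.615, -0.013, 1.423, 0.008, 1.103, -0.04], TCP at [0.24, -0.604, 0.23] pointing down, gripper open.
Joint ranges: [-3.12, 3.12], [-0.3, 2.06], [-1.34, 1.32], [0.26, 2.42], [-1.36, 4.5], [0.01, 1.98], [-2.84, 2.84]. Speed limits (rad/s): [2.79, 2.79, 3.14, 3.14, 3.14, 3.14, 3.14].

## Interface

Orientations are given as a 3x3 rotation matrix whose columns are the frame's x, y, z axes.
In Python, from cell import read_state, optics, workorder gives the robot as it stands.
- The arm moves only by the shell command python3 -m crank 'ROWS' [OPENING] [FORCE]. ROWS is JSON, a list of rows, each a list of 6 numbers: the shift along the tool's x, y, z in mm, then the turn, a rotation vector about the tool's x, y, z in rad. A call has 1 to 12 rows; each row shifts and turns the commanded pose from where the row before left it, along the tool's axes as they then stand; what a row does not reach is not made up. A row lasts 1/8 s, in which the tool goes at most 62.5 mm and 10.7 degrees, less where a joint would pass 70% of its speed; a pose out of reach is approached as far as the arm can. A call is refused whole if a number of a shift passes 62.5 or a number of a turn 0.188, either way. A call with a gripper value outside its range is refused whole. OPENING is the closure, from -1 (fully open) to 1 (shut), so that 0 is half open, set as the call begins (- or left out, the last holds). The fingers move at their own pace and stop on an object; FORCE is the grip in N (left out, the last holds). Time passes only in rows, so rows that do not move let the fingers close. It gives the time, the measured TCP pose, the force, the opening and the grip force at its end, in the units of the state.
- read_state(): the state, without advancing time (a new reading comes with each control period).
- optics.grab_frame(name): name is "scene" or "top" or "wrist"; returns (picture, depth): 400x640x3 uint8, red, green, blue; 400x640 float32, m along the optical axis (not along the pixel's ray), 0 where there is no reading.
- optics.get_calibration(name): a dict with "K" (3x3 intrinsics, pixels), "R" (3x3) and "t" (3): a world point X has camera coordinates R X + t; the wrist camera has in their place "T_tool_cam" (4x4, takes a point from camera to tool coordinates, whose origin is the TCP and whose axes are the flange's). Camera axes: x right, y down, z forward; pixel columns grow to the right and rows downward; lengths in m; the calibration is good to about 2 mm. A picture is of the moment at which its call begins: read the wrist's pose just before it. get_calibration takes no time and is no camera call.
- workorder.close_job(): hands the job in; it is judged then, once.
The state is a dict: "clock": time; "q": joint angles; "qd": joint speeds; "tau": joint torques, N m; "eef_pos": TCP position; "tool_rot": TCP orientation; "force": force on the tool from outside, world axes, zero at the start; "wrist_torque": the same for the moment, N m; "finger_gap": opening from 0.0 (shut) to 1.0 (fully open); "gripper_force": force on a finger pad.
Only numpy, scipy, OpenCV 4.12 (cv2) and the standard library are available. Lean on these libraries where they do the work, as an engineer would, in place of code of your own. Each camera call takes 0.05 s, during which the arm holds its last target. There are 200 camera calls.

## Task

Push the steel printer roller up the ramp with the fingertips, slowly and without letting it roll back, over the crest until it sits against the blue stop plate. Then push the yellow keeper arm fully shut across the lane on the downhill side of the roller. Only push: do not lift or carry the roller, and leave the jar, cutters and solder spool where they are.

Things in the scene. Friction and masses are not known exactly. Their poses are not given: they have to be found in the camera images.
- ramp: Fixed ramp 236 x 128 mm. Origin: near its middle, on the bench; x level, up the ramp; y left; z up. Lane surface (x,z mm): open foot edge -107,13; foot dip bottom -85,10; rises 10 deg to the crest 63,36; then falls 8 deg as a short cradle to the upright blue stop plate, face x=97, top z=66. Side rails 9 mm above the surface, inner faces y=+-48, outer +-56.
- deck: The sloping part of the ramp. Origin: on its upper surface, middle of the lane, at the bottom of the foot dip (ramp x=-85, z=10 mm); x up the slope (150 mm to the crest), y left, z square to the slope. The roller's axis is at z=18 mm here while it lies on the slope.
- roller: Smooth steel roller, diameter 36, 90 mm long, copper line round its middle, a 10 mm shaft stub standing out 10 mm at each end; about 0.25 kg, slippery, rolls down the slope if let go. Origin: its centre; y along its axis (x, z turn as it rolls). Starts across the lane in the foot dip, axis 28 mm above the bench, 3 mm side play to each rail.
- cradle (a point): Where the roller's centre lies when it sits against the stop plate: ramp frame (79, 0, 52) mm. Once past the crest the roller settles there by itself and stays.
- keeper (a joint): Yellow keeper arm's angle: 0 to 0.3 rad at the start (open, pointing down the ramp outside the left rail), 1.9 shut (end stop; points along ramp -y across the lane, 2.5 mm from the seated roller, on its downhill side). Counter-clockwise from above; arm direction = ramp yaw - 3.471 + value. It swings over the lane downhill of the seated roller and stays where left (friction 0.05 N m).
- keeper_pin (a point): Fixed point on the keeper arm's pin, in the mid height of the arm: ramp frame (55, 72, 53) mm. The arm is a bar 8 mm wide, 10 mm high (z 48 to 58 mm), 124 mm long from the pin.
- keeper_peg (a point): Top of the yellow round peg (diameter 11 mm) that stands on the arm 108 mm from the pin; top 80 mm above the bench; moves with the arm. Push the arm or the peg.
- flux_jar_1: Bystander: orange flux jar, diameter 38, height 33 mm; origin at the centre of its underside.
- cutters: Bystander: red-handled side cutters lying flat, 123 x 46 x 12 mm, long along x; origin at the centre of the underside.
- solder_spool: Bystander: solder spool standing on its flange, diameter 57, height 26 mm; origin at the centre of its underside.
Mind the look-alikes: they are no part of the job. Leave any pink or turquoise look-alike of the roller alone.

How it is judged:
By the outcome, as a careful person would: the job done as asked, in the order asked, and still so for the second after the job is handed in, with the robot touching nothing.
It also fails if it takes over 54 s, if anything falls off the work surface, if the arm or the gripper's body presses on something with over 40 N, if the wrist force passes 120 N, or if a joint passes its speed limit or range.

## Working session

There is one attempt and no reset: what is moved stays moved. The work goes in short steps, Python scripts to look and compute and a shell command to move; the robot and the scene stay as the last step left them, time stands still between calls to the robot, and variables do not carry over. Pictures are saved under pics/ and viewed, at most 11 in all, crops included, and the job is handed in when it is done.

```bash
mkdir -p pics; ls; python3 - <<'E'
from cell import read_state, optics
import cv2,numpy as np
for n in("top","scene"):
    p,d=optics.grab_frame(n); cv2.imwrite(f"pics/{n}0.png",p[:,:,::-1]); np.save(f"pics/{n}0.npy",d)
    c=optics.get_calibration(n);print(n,c)
s=read_state();print(s['clock'],s['tool_rot'],s['eef_pos'])
E
```

```text
pics
top {'K': array([[405.31017641,   0.        , 324.88979617],
       [  0.        , 405.31017641, 196.83838193],
       [  0.        ,   0.        ,   1.        ]]), 'R': array([[ 0.02697614, -0.9990555 ,  0.03406452],
       [-0.99139597, -0.03110464, -0.12714765],
       [ 0.12808712, -0.03034147, -0.99129869]]), 't': array([-0.06464523,  0.60483111,  0.86009656])}
scene {'K': array([[378.97769171,   0.        , 322.65143244],
       [  0.        , 378.97769171, 198.22908681],
       [  0.        ,   0.        ,   1.        ]]), 'R': array([[-0.88359083, -0.46825275, -0.00256985],
       [-0.26482565,  0.50423584, -0.82195718],
       [ 0.38617952, -0.72559326, -0.5695435 ]]), 't': array([0.52294287, 0.23854913, 0.6538589 ])}
0.1 [[ 9.29094835e-01  3.69840637e-01 -8.31623505e-04]
 [ 3.69841572e-01 -9.29092449e-01  2.10541369e-03]
 [ 6.01242080e-06 -2.26369793e-03 -9.99997438e-01]] [ 0.24014717 -0.60328862  0.2286087 ]
```

View pics/top0.png

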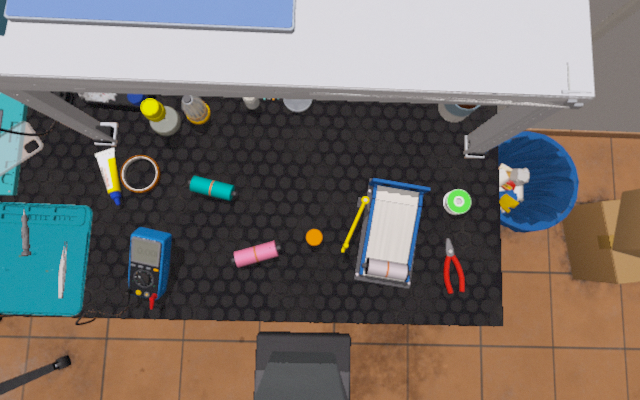

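View pics/scene0.png

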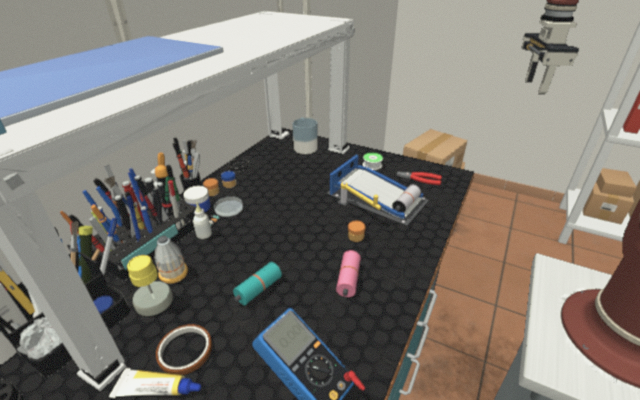

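The top view shows the ramp at about (392,232), foot towards the robot with the roller at (387,269), the blue stop plate at (400,185), and the keeper arm from its pin (364,200) to (344,250). The jar is at (314,237), the cutters at (454,268) and the spool at (457,202). Next I enlarge the ramp.

```bash
cat > h.py <<'E'
import numpy as np
from cell import read_state, optics
def ray(n,u,v,z):
    "world point on pixel ray at height z"
    c=optics.get_calibration(n);K,R,t=c["K"],c["R"],c["t"]
    o=-R.T@t; d=R.T@np.linalg.solve(K,[u,v,1]); return o+d*(z-o[2])/d[2]
def dep(n,u,v,d):
    c=optics.get_calibration(n);K,R,t=c["K"],c["R"],c["t"]
    return R.T@(np.linalg.solve(K,[u,v,1])*d-t)
E
python3 - <<'E'
import cv2,numpy as np
from h import *
p=cv2.imread("pics/top0.png");d=np.load("pics/top0.npy")
cv2.imwrite("pics/crop.png",cv2.resize(p[170:295,325:475],None,fx=5,fy=4.8,interpolation=cv2.INTER_CUBIC)[:600])
for u,v in[(300,90),(500,90),(400,30),(387,269),(314,237),(457,202),(450,285),(400,320)]:print(u,v,dep("top",u,v,d[v,u]).round(3))
E
```

```text
300 90 [0.717 0.003 0.373]
500 90 [ 0.724 -0.284  0.383]
400 30 [ 0.808 -0.138  0.386]
387 269 [ 0.452 -0.185  0.047]
314 237 [ 0.517 -0.026  0.034]
457 202 [ 0.606 -0.348  0.028]
450 285 [ 0.419 -0.335  0.013]
400 320 [ 0.338 -0.225 -0.   ]
```

View pics/crop.png

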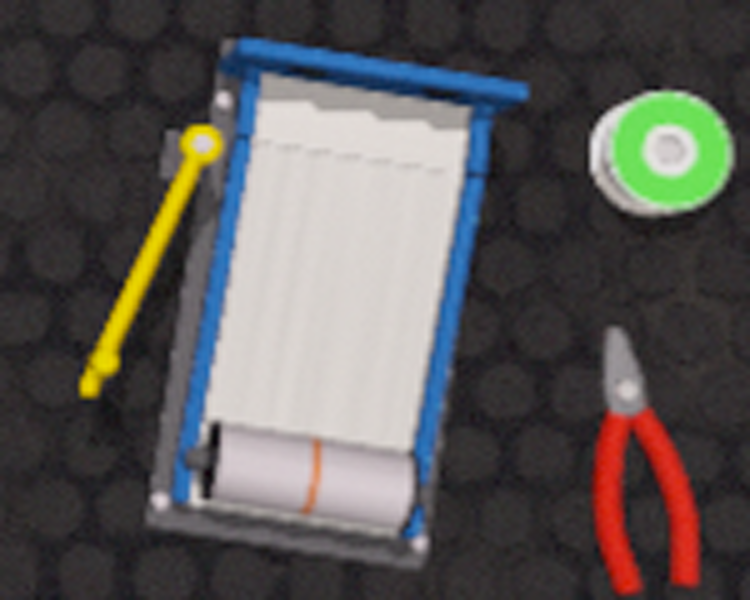

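```bash
python3 - <<'E'
from h import *
from scipy.optimize import least_squares
P=lambda x,y:(325+x/5,170+y/4.8)
L=[((202,144),(55,72,60)),((315,474),(-85,0,46)),((487,115),(92,-56,47)),((180,500),(-107,56,22)),((421,535),(-107,-56,22)),((248,68),(97,56,66))]
W=np.array([ray("top",*P(*a),b[2]/1000)[:2] for a,b in L]);B=np.array([b[:2] for a,b in L])/1000
def f(p):
    c,s=np.cos(p[2]),np.sin(p[2]);return (B@np.array([[c,s],[-s,c]])+p[:2]-W).ravel()
r=least_squares(f,[.53,-.2,0]);print(r.x,(r.fun.reshape(-1,2)*1000).round(1))
pg=ray("top",*P(107,362),.08)[:2];pin=W[0];print(pg,pin,np.linalg.norm(pg-pin))
a=np.arctan2(*(pg-pin)[::-1]);print("keeper",(a-r.x[2]+3.471+np.pi)%(2*np.pi)-np.pi)
s=read_state();print(s['q'],s['eef_pos'])
c,sn=np.cos(r.x[2]),np.sin(r.x[2])
for n,x,y in[("roller",-85,0),("crad",79,0),("foot",-107,0)]:print(n,r.x[:2]+np.array([c*x-sn*y,sn*x+c*y])/1000)
E
```

```text
[ 0.53592144 -0.19820112 -0.11684271] [[-0.7  1.6]
 [-1.4 -0.5]
 [ 2.  -1.2]
 [-2.3  2.1]
 [-2.1 -1.5]
 [ 4.6 -0.5]]
[ 0.5002703  -0.09350169] [ 0.5996741  -0.13465787] 0.10758692278925193
keeper 0.05370748536950032
[ 1.16550077  0.61581569 -0.01262652  1.42471649  0.00806966  1.10337317
 -0.04041684] [ 0.24014717 -0.60328862  0.2286087 ]
roller [ 0.451501   -0.18829208]
crad [ 0.61438279 -0.20741071]
foot [ 0.42965101 -0.18572738]
```

```bash
cat >> h.py <<'E'
RP=np.array([.5359,-.1982]);YAW=-.1168
def w(x,y,z):
    c,s=np.cos(YAW),np.sin(YAW);return np.array([RP[0]+(c*x-s*y)/1000,RP[1]+(s*x+c*y)/1000,z/1000])
def r(p):
    c,s=np.cos(YAW),np.sin(YAW);d=np.asarray(p)[:2]-RP;return np.array([c*d[0]+s*d[1],-s*d[0]+c*d[1],p[2]])*1000
def st():
    s=read_state();R=np.array(s['tool_rot'])
    print("t",s['clock'],"ramp",r(s['eef_pos']).round(1),"F",np.round(s['force'],1),"gap",s['finger_gap'],"yaw-err",round(np.arctan2(R[1,0],R[0,0])-YAW,3))
    return s
def to(x,y,z):
    s=st();R=np.array(s['tool_rot']);print("tool shift mm",(R.T@(w(x,y,z)-s['eef_pos'])*1000).round(1))
E
python3 -c "
from h import *
to(-125,0,120)"
```

```text
t 0.1 ramp [-246.5 -436.8  228.6] F [-0.4  0.   0.3] gap 0.9999460834259672 yaw-err 0.496
tool shift mm [ 314.6 -326.2  109.3]
```

```bash
python3 -m crank '[[39,-41,0,0,0,0],[39,-41,0,0,0,0],[39,-41,0,0,0,0],[39,-41,0,0,0,0],[39,-41,0,0,0,0],[39,-41,0,0,0,0],[39,-40,0,0,0,0],[41,-40,0,0,0,0],[0,0,20,0,0,0.165],[0,0,20,0,0,0.165],[0,0,20,0,0,0.165],[0,0,0,0,0,0]]' 0.14 20; python3 - <<'E'
from h import *
import cv2
s=st();p,d=optics.grab_frame("wrist");cv2.imwrite("pics/w1.png",p[:,:,::-1]);np.save("pics/w1.npy",d)
np.savez("pics/w1s.npz",R=s['tool_rot'],p=s['eef_pos'])
to(-125,0,120)
print(optics.get_calibration("wrist"))
E
```

```text
clock: 1.6
eef_pos: [0.4104, -0.1843, 0.1685]
tool_rot: [[0.994, -0.114, -0.004], [-0.114, -0.994, 0.001], [-0.004, -0.001, -1.0]]
force: [0.1, -0.0, 0.8]
finger_gap: 0.428
gripper_force: 0.0
t 1.6 ramp [-126.3   -0.8  168.5] F [ 0.1 -0.   0.8] gap 0.42805311105647276 yaw-err 0.003
t 1.65 ramp [-125.4   -1.   169.3] F [ 0.4 -0.1  0. ] gap 0.430446314730811 yaw-err 0.004
tool shift mm [ 0.5 -1.  49.3]
{'K': array([[346.62852842,   0.        , 316.98152216],
       [  0.        , 346.62852842, 200.59508404],
       [  0.        ,   0.        ,   1.        ]]), 'T_tool_cam': array([[-6.41292268e-04, -9.67975781e-01, -2.51042777e-01,
         6.99752838e-02],
       [ 9.99999635e-01, -4.79130245e-04, -7.07072966e-04,
         1.46212075e-04],
       [ 5.64147320e-04, -2.51043138e-01,  9.67975735e-01,
        -1.55042482e-01],
       [ 0.00000000e+00,  0.00000000e+00,  0.00000000e+00,
         1.00000000e+00]])}
```

View pics/w1.png

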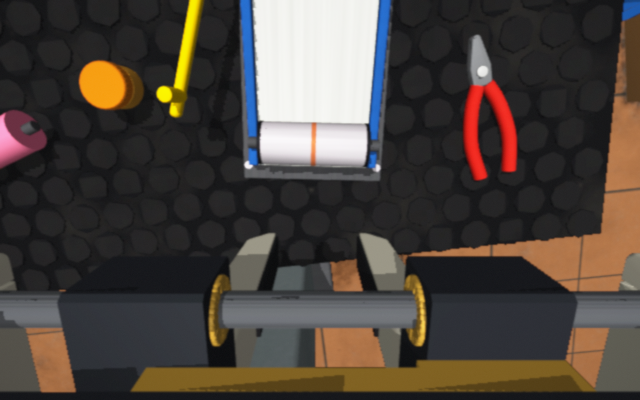

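```bash
python3 - <<'E'
from h import *
c=optics.get_calibration("wrist");T=c['T_tool_cam'];K=c['K'];z=np.load("pics/w1s.npz");d=np.load("pics/w1.npy")
A=np.eye(4);A[:3,:3]=z['R'];A[:3,3]=z['p'];A=A@T
for u,v in[(250,166),(377,169),(314,144),(270,140),(360,142),(314,165),(251,40),(383,40),(165,95)]:
    X=A@np.r_[np.linalg.solve(K,[u,v,1])*d[v,u],1];print(u,v,r(X[:3]).round(1))
E
```

```text
250 166 [-106.7   61.5    4.7]
377 169 [-109.2  -56.2    4.5]
314 144 [-82.3   1.8  46.8]
270 140 [-79.4  36.7  45.3]
360 142 [-80.7 -34.6  45.9]
314 165 [-101.1    2.    33.5]
251 40 [-3.8 50.9 31.2]
383 40 [ -4.2 -51.1  34.1]
165 95 [-46.7 101.6  80.2]
```

```bash
sed -i 's/YAW=-.1168/YAW=-.135/' h.py; python3 -m crank '[[-1,-2,15,0,0,0.019],[-1,0,40,0,0,0],[0,0,45,0,0,0],[0,0,35,0,0,0],[0,0,3,0,0,0],[0,0,0,0,0,0]]'; python3 -c "
from h import *
to(-115,0,31)"
```

```text
clock: 2.4
eef_pos: [0.4107, -0.1831, 0.0327]
tool_rot: [[0.991, -0.134, 0.002], [-0.134, -0.991, -0.0], [0.002, 0.0, -1.0]]
force: [0.2, 0.9, -0.2]
finger_gap: 0.431
gripper_force: 0.0
t 2.4 ramp [-126.1   -1.8   32.7] F [ 0.2  0.9 -0.2] gap 0.43146690124874965 yaw-err 0.001
tool shift mm [11.1 -1.8  1.7]
```

```bash
python3 -m crank '[[3,-0.6,0.5,0,0,0],[3,-0.6,0.5,0,0,0],[3,-0.6,0.5,0,0,0],[2,0,0,0,0,0],[2,0,0,0,0,0],[1.5,0,0,0,0,0],[1.5,0,0,0,0,0],[2,0,-0.3,0,0,0],[2.5,0,-0.4,0,0,0],[3,0,-0.5,0,0,0],[3,0,-0.5,0,0,0],[3,0,-0.5,0,0,0]]'; python3 - <<'E'
from h import *
import cv2
st();p,d=optics.grab_frame("top");cv2.imwrite("pics/t2.png",cv2.resize(p[170:295,325:475,::-1],None,fx=4,fy=4))
p,d=optics.grab_frame("wrist");cv2.imwrite("pics/w2.png",p[:,:,::-1]);st()
E
```

```text
clock: 3.9
eef_pos: [0.4395, -0.1848, 0.0324]
tool_rot: [[0.991, -0.135, -0.0], [-0.135, -0.991, 0.0], [-0.0, -0.0, -1.0]]
force: [-2.4, 0.8, 0.8]
finger_gap: 0.432
gripper_force: 0.8
t 3.9 ramp [-97.3   0.3  32.4] F [-2.4  0.8  0.8] gap 0.43183507585898084 yaw-err -0.0
t 4.0 ramp [-96.5   0.2  32.5] F [-1.   0.1 -0.4] gap 0.42967824523594855 yaw-err 0.0
```

View pics/w2.png

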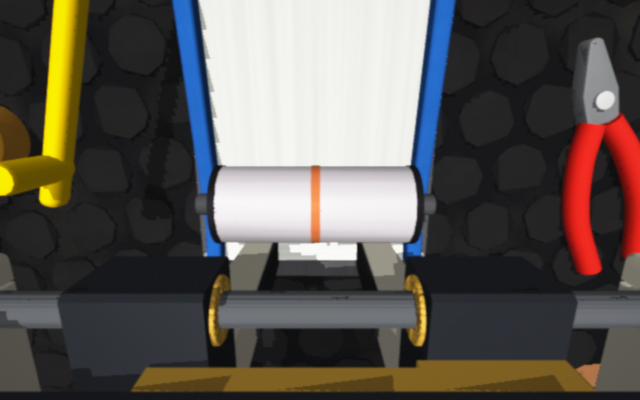

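Wrist view: the roller sits square across the lane, copper line at (315,204), with both fingers behind it. I continue pushing up the slope.

```bash
python3 -m crank '[[2.5,0,-0.5,0,0,0],[3,0,-0.5,0,0,0],[3,0,-0.5,0,0,0],[3,0,-0.6,0,0,0],[3,0,-0.5,0,0,0],[3,0,-0.5,0,0,0],[3,0,-0.6,0,0,0],[3,0,-0.5,0,0,0],[3,0,-0.5,0,0,0],[3,0,-0.6,0,0,0],[3,0,-0.5,0,0,0],[3,0,-0.5,0,0,0]]';  python3 -m crank '[[3,0,-0.5,0,0,0],[3,0,-0.5,0,0,0],[3,0,-0.5,0,0,0],[3,0,-0.6,0,0,0],[3,0,-0.5,0,0,0],[3,0,-0.5,0,0,0],[3,0,-0.6,0,0,0],[3,0,-0.5,0,0,0],[3,0,-0.5,0,0,0],[3,0,-0.6,0,0,0],[3,0,-0.5,0,0,0],[3,0,-0.5,0,0,0]]'; python3 -c "
from h import *
st()"
```

```text
clock: 5.5
eef_pos: [0.4746, -0.1896, 0.0387]
tool_rot: [[0.991, -0.135, -0.0], [-0.135, -0.991, 0.0], [-0.0, -0.0, -1.0]]
force: [-2.2, -0.1, 1.0]
finger_gap: 0.426
gripper_force: 0.9
clock: 7.0
eef_pos: [0.5103, -0.1945, 0.045]
tool_rot: [[0.991, -0.135, 0.0], [-0.135, -0.991, 0.0], [0.0, -0.0, -1.0]]
force: [-1.9, -0.2, 1.0]
finger_gap: 0.428
gripper_force: 0.9
t 7.0 ramp [-25.8   0.3  45. ] F [-1.9 -0.2  1. ] gap 0.42781735377484037 yaw-err -0.0
```

```bash
python3 -m crank '[[3,0,-0.5,0,0,0],[3,0,-0.5,0,0,0],[3,0,-0.5,0,0,0],[3,0,-0.6,0,0,0],[3,0,-0.5,0,0,0],[3,0,-0.5,0,0,0],[3,0,-0.6,0,0,0],[3,0,-0.5,0,0,0],[3,0,-0.5,0,0,0],[3,0,-0.6,0,0,0],[3,0,-0.5,0,0,0],[3,0,-0.5,0,0,0]]';  python3 -m crank '[[3,0,-0.5,0,0,0],[3,0,-0.5,0,0,0],[3,0,-0.5,0,0,0],[3,0,-0.6,0,0,0],[3,0,-0.5,0,0,0],[2,0,-0.4,0,0,0],[2,0,-0.3,0,0,0]]'; python3 -c "
from h import *
st()
import cv2
p,d=optics.grab_frame('wrist');cv2.imwrite('pics/w3.png',p[:,:,::-1])"
```

```text
clock: 8.5
eef_pos: [0.546, -0.1993, 0.0513]
tool_rot: [[0.991, -0.135, 0.0], [-0.135, -0.991, 0.0], [-0.0, -0.0, -1.0]]
force: [-1.7, 0.6, 1.2]
finger_gap: 0.435
gripper_force: 0.9
clock: 9.38
eef_pos: [0.5647, -0.2018, 0.0546]
tool_rot: [[0.991, -0.135, -0.0], [-0.135, -0.991, 0.0], [-0.0, -0.0, -1.0]]
force: [-2.0, 0.1, 1.5]
finger_gap: 0.43
gripper_force: 0.9
t 9.375 ramp [29.   0.3 54.6] F [-2.   0.1  1.5] gap 0.43000326722362975 yaw-err -0.0
```

View pics/w3.png

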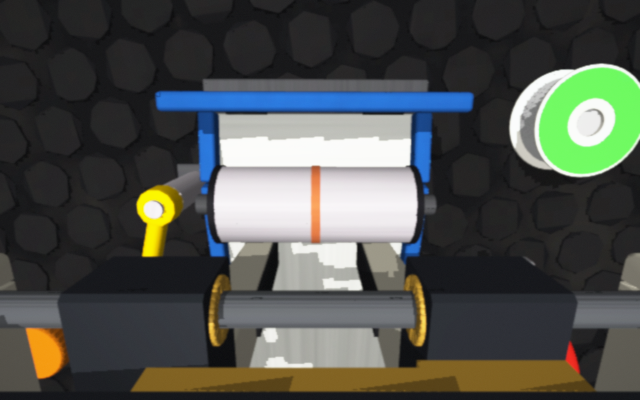

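The wrist view shows the roller level just below the crest, copper line at (315,204), stop plate at row 100. I ease it over.

```bash
python3 -m crank '[[2,0,-0.3,0,0,0],[2,0,-0.3,0,0,0],[1.5,0,-0.2,0,0,0],[1.5,0,-0.2,0,0,0],[1.5,0,-0.2,0,0,0],[1.5,0,0,0,0,0],[1.5,0,0,0,0,0],[1.5,0,0,0,0,0],[1.5,0,0,0,0,0],[1.5,0,0,0,0,0],[1.5,0,0,0,0,0],[1.5,0,0,0,0,0]]';  python3 -m crank '[[1.5,0,0,0,0,0],[1,0,0,0,0,0],[1,0,0,0,0,0],[0,0,0,0,0,0],[0,0,0,0,0,0]]'; python3 -c "
from h import *
st()
import cv2
p,d=optics.grab_frame('wrist');cv2.imwrite('pics/w4.png',p[:,:,::-1])"
```

```text
clock: 10.92
eef_pos: [0.5835, -0.2044, 0.0558]
tool_rot: [[0.991, -0.135, -0.0], [-0.135, -0.991, 0.0], [-0.0, -0.0, -1.0]]
force: [0.6, 0.7, 0.4]
finger_gap: 0.428
gripper_force: 0.0
clock: 11.55
eef_pos: [0.5869, -0.2049, 0.0558]
tool_rot: [[0.991, -0.135, -0.0], [-0.135, -0.991, 0.0], [-0.0, -0.0, -1.0]]
force: [-0.2, 0.1, -0.5]
finger_gap: 0.428
gripper_force: 0.0
t 11.55 ramp [51.4  0.2 55.8] F [-0.2  0.1 -0.5] gap 0.4276045894363358 yaw-err -0.0
```

View pics/w4.png

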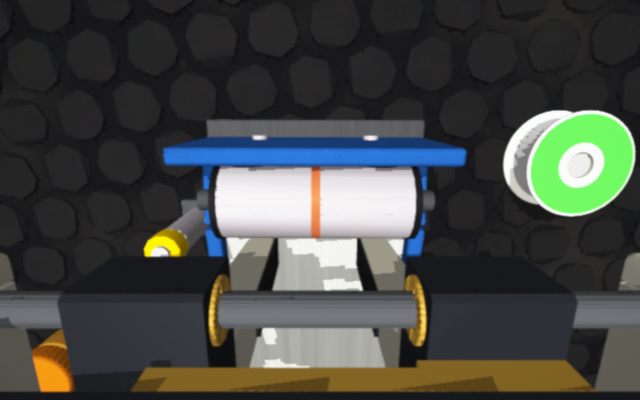

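The roller is seated against the stop plate (copper line at (315,200)), and the fingers are unloaded. I retreat, close the fingers, and plan the keeper sweep.

```bash
python3 -m crank '[[-8,0,0,0,0,0],[-8,0,0,0,0,0],[0,0,-30,0,0,0],[0,0,-40,0,0,0],[0,-40,0,0,0,0],[-5,-45,0,0,0,0],[-10,-40,0,0,0,0],[0,0,0,0,0,0],[0,0,0,0,0,0]]' 0.14 20;python3 -m crank '[[0,0,0,0,0,0],[0,0,0,0,0,0],[0,0,0,0,0,0],[0,0,0,0,0,0]]' 1 10; python3 - <<'E'
from h import *
def c(v,cl,R=75):
    f=-3.471+v;u=np.array([np.cos(f),np.sin(f)]);t=np.array([-u[1],u[0]])
    return np.array([55,72])+R*u-(4+7.5*abs(t[0])+17.5*abs(t[1])+cl)*t
to(*c(.07,12),61)
q=c(.07,12)
for v in np.r_[.07,np.arange(.2,1.95,.1)]:
    n=c(v,0);d=n-q;q=n;print(round(v,2),n.round(1),"tool dx,dy",d[0].round(1),-d[1].round(1))
import cv2
p,d=optics.grab_frame("top");cv2.imwrite("pics/t5.png",cv2.resize(p[150:295,300:475,::-1],None,fx=4,fy=4))
E
```

```text
clock: 12.72
eef_pos: [0.5726, -0.0781, 0.1259]
tool_rot: [[0.991, -0.136, -0.0], [-0.136, -0.991, -0.001], [0.0, 0.001, -1.0]]
force: [-0.4, 0.6, 0.2]
finger_gap: 0.432
gripper_force: 0.0
clock: 13.22
eef_pos: [0.5731, -0.0771, 0.1258]
tool_rot: [[0.991, -0.135, 0.0], [-0.135, -0.991, 0.0], [0.0, -0.0, -1.0]]
force: [-0.7, -0.4, -0.3]
finger_gap: 0.053
gripper_force: 0.0
t 13.225 ramp [ 20.5 125.  125.8] F [-0.7 -0.4 -0.3] gap 0.052551349182219244 yaw-err -0.001
tool shift mm [-29.1   0.1  64.8]
0.07 [-11.6 113.3] tool dx,dy -3.1 11.6
0.2 [-16.5 103.8] tool dx,dy -4.9 9.5
0.3 [-19.3  95.9] tool dx,dy -2.8 7.9
0.4 [-21.4  88.6] tool dx,dy -2.0 7.3
0.5 [-22.7  81.5] tool dx,dy -1.4 7.2
0.6 [-23.4  74. ] tool dx,dy -0.6 7.5
0.7 [-23.2  66.3] tool dx,dy 0.1 7.7
0.8 [-22.3  58.5] tool dx,dy 1.0 7.8
0.9 [-20.4  50.7] tool dx,dy 1.9 7.8
1.0 [-17.7  42.9] tool dx,dy 2.8 7.7
1.1 [-14.   35.4] tool dx,dy 3.7 7.5
1.2 [-9.4 28.2] tool dx,dy 4.6 7.2
1.3 [-3.9 21.4] tool dx,dy 5.5 6.7
1.4 [ 2.4 15.3] tool dx,dy 6.3 6.2
1.5 [9.5 9.8] tool dx,dy 7.1 5.5
1.6 [17.2  5.2] tool dx,dy 7.8 4.6
1.7 [25.6  1.4] tool dx,dy 8.3 3.7
1.8 [34.4 -1.3] tool dx,dy 8.8 2.7
1.9 [43.5 -3. ] tool dx,dy 9.1 1.7
```

View pics/t5.png

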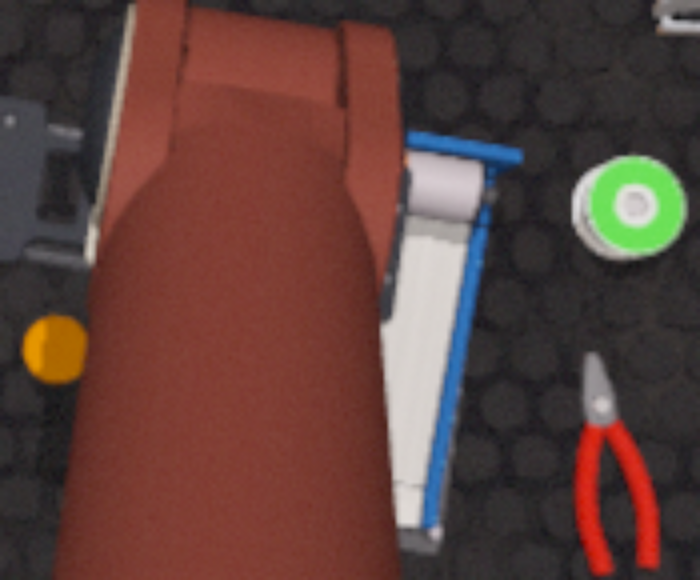

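The top view shows the roller still seated at the plate (445,185); the arm hides the keeper. I descend outside the keeper and start the sweep.

```bash
python3 -m crank '[[-15,0,0,0,0,0],[-14,0,0,0,0,0],[0,0,25,0,0,0],[0,0,25,0,0,0],[0,0,17,0,0,0],[0,0,0,0,0,0]]';python3 -m crank '[[-1,6,0,0,0,0],[-2,5.5,0,0,0,0],[-2.5,5,0,0,0,0],[-2.5,4.5,0,0,0,0],[-3,8,0,0,0,0],[-2,7,0,0,0,0],[-1.4,7.2,0,0,0,0],[-0.6,7.5,0,0,0,0],[0,7.7,0,0,0,0],[0,0,0,0,0,0]]';  python3 - <<'E'
from h import *
to(-23.2,66.3,59)
import cv2
p,d=optics.grab_frame('wrist');cv2.imwrite('pics/w6.png',p[:,:,::-1])
E
```

```text
clock: 14.02
eef_pos: [0.5435, -0.0728, 0.0577]
tool_rot: [[0.991, -0.135, -0.003], [-0.135, -0.991, 0.0], [-0.003, 0.0, -1.0]]
force: [0.0, 0.9, -0.2]
finger_gap: 0.003
gripper_force: 0.0
clock: 15.28
eef_pos: [0.5211, -0.13, 0.0587]
tool_rot: [[0.991, -0.136, -0.001], [-0.136, -0.991, -0.001], [-0.001, 0.001, -1.0]]
force: [-0.0, 0.8, -0.2]
finger_gap: 0.001
gripper_force: 0.0
t 15.275 ramp [-23.8  65.5  58.7] F [-0.   0.8 -0.2] gap 0.0010867080199430195 yaw-err -0.002
tool shift mm [ 0.6 -0.8 -0.3]
```

View pics/w6.png

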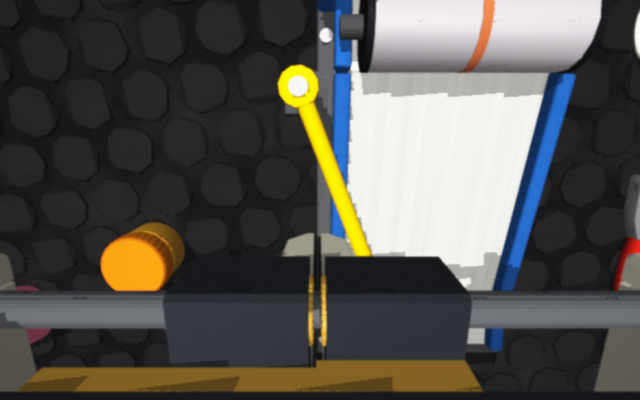

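The keeper arm is swinging from its pin (297,86) with the finger on its trailing side, and the roller is seated at the top. I continue the sweep to shut.

```bash
python3 -m crank '[[1.6,7,0,0,0,0],[1.9,7.8,0,0,0,0],[2.8,7.7,0,0,0,0],[3.7,7.5,0,0,0,0],[4.6,7.2,0,0,0,0],[5.5,6.7,0,0,0,0],[6.3,6.2,0,0,0,0],[7.1,5.5,0,0,0,0],[7.8,4.6,0,0,0,0],[8.3,3.7,0,0,0,0],[6,2,0,0,0,0],[0,0,0,0,0,0]]'; python3 -m crank '[[3,1,0,0,0,0],[3,0.5,0,0,0,0],[2,0.5,0,0,0,0],[2,0,0,0,0,0],[1,0,0,0,0,0],[0,0,0,0,0,0]]';  python3 - <<'E'
from h import *
to(43.5,-3,59)
import cv2
p,d=optics.grab_frame('wrist');cv2.imwrite('pics/w7.png',p[:,:,::-1])
E
```

```text
clock: 16.82
eef_pos: [0.5684, -0.202, 0.0588]
tool_rot: [[0.991, -0.135, 0.001], [-0.135, -0.991, -0.001], [0.001, 0.0, -1.0]]
force: [0.2, -0.4, 1.2]
finger_gap: 0.002
gripper_force: 0.0
clock: 17.58
eef_pos: [0.5778, -0.205, 0.0587]
tool_rot: [[0.991, -0.135, -0.001], [-0.135, -0.991, 0.0], [-0.001, -0.0, -1.0]]
force: [-2.5, 0.5, 1.0]
finger_gap: 0.006
gripper_force: 1.1
t 17.575 ramp [42.4 -1.1 58.7] F [-2.5  0.5  1. ] gap 0.00618460312745338 yaw-err -0.0
tool shift mm [ 1.1  1.9 -0.3]
```

View pics/w7.png

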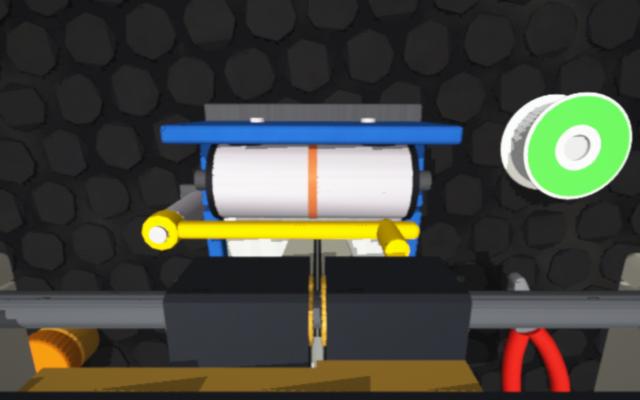

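The arm lies straight across the lane (158,234)-(412,230) with force rising. I press a little more to confirm the end stop.

```bash
python3 -m crank '[[1,0,0,0,0,0],[1,0,0,0,0,0],[0,0,0,0,0,0],[0,0,0,0,0,0]]';  python3 -m crank '[[1,0,0,0,0,0],[1,0,0,0,0,0],[0,0,0,0,0,0],[0,0,0,0,0,0]]'; python3 -c "
from h import *
st()"
```

```text
clock: 18.12
eef_pos: [0.5779, -0.205, 0.0587]
tool_rot: [[0.991, -0.135, -0.005], [-0.135, -0.991, 0.001], [-0.005, -0.001, -1.0]]
force: [-5.8, 1.7, 5.5]
finger_gap: 0.01
gripper_force: 3.2
clock: 18.62
eef_pos: [0.578, -0.2051, 0.0586]
tool_rot: [[0.991, -0.135, -0.01], [-0.135, -0.991, 0.002], [-0.01, -0.001, -1.0]]
force: [-9.5, 2.3, 8.0]
finger_gap: 0.005
gripper_force: 4.7
t 18.625 ramp [42.6 -1.1 58.6] F [-9.5  2.3  8. ] gap 0.0053076763285605025 yaw-err -0.001
```

The arm is hard against the end stop. I back off, lift, and look.

```bash
python3 -m crank '[[-4,0,0,0,0,0],[-6,0,0,0,0,0],[-10,0,0,0,0,0],[-5,0,-10,0,0,0],[0,0,-40,0,0,0],[-20,0,-40,0,0,0],[-40,0,0,0,0,0],[-40,0,0,0,0,0],[0,0,0,0,0,0],[0,0,0,0,0,0]]'; python3 - <<'E'
from h import *
st()
import cv2
p,d=optics.grab_frame('wrist');cv2.imwrite('pics/w8.png',p[:,:,::-1])
E
```

```text
clock: 19.88
eef_pos: [0.46, -0.1891, 0.1497]
tool_rot: [[0.991, -0.135, 0.003], [-0.135, -0.991, -0.001], [0.003, 0.0, -1.0]]
force: [-0.3, 0.1, -0.2]
finger_gap: 0.006
gripper_force: 0.0
t 19.875 ramp [-76.5  -1.2 149.7] F [-0.3  0.1 -0.2] gap 0.005956988904867385 yaw-err 0.0
```

View pics/w8.png

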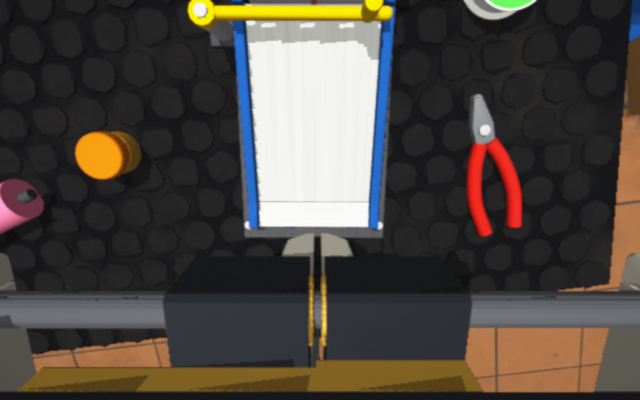

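The keeper stays shut across the lane (200,10)-(388,13), the lane below it is empty, and the jar and cutters are undisturbed.

```bash
python3 -c "
from cell import workorder
print(workorder.close_job())"
```

```text
the job is handed in; nothing more can be done
None
```

The roller sits against the blue stop plate, the yellow keeper is pushed shut to its end stop behind it, the jar, cutters and spool were not touched, and I handed the job in at about 20 s of the 54 s allowed.

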